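Close the sprung battery hatch of a work lamp

TASK

The battery hatch of the orange work lamp stands open. With a fingertip, fold the grey hatch down flat over the cells and, keeping it pressed down, push it along until its free edge is tucked fully under the black lip, so that it stays shut by itself when you let go. Do not use undue force, and leave the battery cell, the jar and the screwdriver beside the lamp where they are.

Things in the scene. Friction and masses are not known exactly. Their poses are not given: they have to be found in the camera images.
- lamp: orange battery work lamp lying on the bench, fixed, 200 x 130 mm, flat top 56 mm above the bench. Origin: centre of its underside. Its x axis (level) points from the hatch's hinge to the lip, z up. A folded tube stand sticks out to 141 mm at its +x end, 26 mm high. Two black hinge cheeks, 12 x 12 mm and 9 mm high, stand on the top at x = -60, y = +-47.5 mm
- hatch_flap (a joint): angle of the grey hatch about its hinge (rad): 0 = flat on the lamp's top, pointing along lamp +x; pi/2 = upright; starts at about 1.1 to 1.8. A weak spring and friction (under 0.1 N m, about 1 N at the free edge) resist closing; let go when flat but not tucked, it springs up by itself. Tucked, it rests at about 0.03
- hatch_slide (a joint): how far the hatch and its hinge pin have been pushed along lamp +x in the slotted hinge (m): 0 at the start, 0.014 at the end stop, with the free edge about 10 mm under the lip. Friction of about 4 N holds it where it is left. The edge enters the slot only while the hatch is held flat (3 mm of play); if slid forward too early, it lands on the lip and must be pushed back
- hinge (a point): centre of the hinge pin, level with the lamp's top, 56 mm above the bench; 55 mm behind the lamp's centre (lamp -x) when hatch_slide is 0. It moves with hatch_slide
- ridge (a point): top centre of the yellow finger ridge across the hatch's outer face (up when shut, away from the lip when upright). The ridge is 8 mm thick, 56 mm wide, 9 mm high above the face, 58 to 66 mm from the hinge. The face between hinge and ridge is free to press a fingertip on and push the ridge towards the lip. x axis: hinge to free edge; z: out of the outer face
- free_edge (a point): middle of the hatch's free edge, half-way through its thickness. The hatch is 90 mm long from hinge to free edge, 4 mm thick, 80 mm wide; its last 24 mm (the tongue that goes under the lip) is 72 mm wide. Flat, its underside lies on the lamp's top
- lip_mouth (a point): middle of the mouth of the slot under the black lip, 39 mm ahead of the lamp's centre (lamp +x), 3.5 mm above the lamp's top; axes as the lamp's. The slot is 7 mm high and 14 mm deep. The lip is 84 mm wide, runs from x = 39 to 73 mm and its top is 17 mm above the lamp's top
- cell: bystander: loose blue battery cell with a brass band, standing upright, 33 mm diameter, 60 mm high; origin at the centre of its foot
- jar: bystander: loose small jar with a red cap, 56 mm diameter, 75 mm high; origin at the centre of its foot
- driver: bystander: loose screwdriver lying on the bench

How it is judged (in metres and radians):
At the end, for the whole second after the job is handed in: The hatch lies flat (under 0.07 rad), slid at least 9 mm along, its free edge at least 5 mm inside the slot beneath the lip, and stays so by itself; cell, jar and screwdriver are within 30 mm of where they began, the cell and jar upright (value of joint hatch_flap below 0.07 rad and value of joint hatch_slide above 0.009 m and x of free_edge in the frame of lip_mouth above 0.005 m and z of free_edge in the frame of lip_mouth below 0.003 m and distance of each of cell, jar, driver from where it was at the start of the episode below 0.03 m and angle between each of cell, jar's own z axis and vertical below 0.3 rad); the robot touches nothing.
It fails at once if the hatch is forced (more than 60 N on it) (contact force between any of the arm, the fingers and hatch_flap above 60 N).
It fails at once if a bystander is lifted, knocked over or carried off (distance of any of cell, jar, driver from where it was at the start of the episode above 0.03 m or angle between any of cell, jar's own z axis and vertical above 0.5 rad).
It also fails if it takes over 40 s, if anything falls off the work surface, if the arm or the gripper's body presses on something with over 40 N, if the wrist force passes 120 N, or if a joint passes its speed limit or range.

ROBOT

A 6-joint arm with a two-finger parallel gripper is mounted at the origin on the work surface. World frame = base frame: x ahead of the robot, y to its left, z up, the work surface at z = 0. Lengths are in m, angles in degrees, forces in N, time in s.
With the tool pointing down it reaches from about 0.35 to 0.875 m from the base axis. Payload 4.2 kg.
Tool frame: the origin (TCP) lies on the centre line of the jaws, within the pads' length; the fingertips stand 17 mm ahead of it and the grasp point (between the pads) lies 2 mm behind it; z points along the fingers, y is the direction in which the jaws open and shut (so a half turn about z gives the same grasp; the last joint's range is limited). The gripper opens to 87 mm and grips with 3 to 60 N. Pads are 19 mm wide; open, the fingers measure 117 mm over their backs; the gripper's body (75 mm by 190 mm) begins 51 mm behind the grasp point.
Start: joints at [82.311, 22.042, 0.453, 0, -68.411, -14.817], TCP at [0.239, 0.577, 0.24] pointing down, gripper open.
Joint ranges: [-179.83, 179.83], [-69.29, 118.12], [-61.27, 80.66], [-181.25, 117.63], [-171.15, -9.14], [-177.46, 177.46]. Speed limits (degrees/s): [159.86, 159.86, 180, 180, 180, 180].

INTERFACE

Orientations are given as a 3x3 rotation matrix whose columns are the frame's x, y, z axes.
In Python, from station import * gives the robot as it stands.
- The arm moves only by the tool play_rows, never from a script. Its argument "targets" is a list that holds one entry, the list of rows, each a list of 5 numbers: the closure, from 0 (fully open) to 1 (shut), then the shift along the world's x, y, z in m, then the turn about the world's z in rad. In form: [[[gripper, x, y, z, twist], ...]]. A call has 1 to 5 rows; each row is the pose to reach, as a shift and turn from the pose commanded when the call began; what a row does not reach only later rows make up. A row lasts 1/12 s, in which the tool goes at most 41.7 mm and 7.16 degrees, less where a joint would pass 70% of its speed; a pose out of reach is approached as far as the arm can. A call with a gripper value outside its range is refused whole. The fingers move at their own pace and stop on an object; the grip force is fixed at half the most. Time passes only in rows, so rows that repeat a pose let the fingers close. It gives the time, the measured TCP pose, the force and the opening at its end, in the units of the state.
- sense(): the state, without advancing time (a new reading comes with each control period).
- capture(name): name is "scene" or "side" or "wrist"; returns the picture (384x512x3 uint8, blue, green, red); there is no depth.
- get_calibration(name): a dict with "camera_matrix" (3x3 intrinsics, pixels), "D" ([k1, k2, p1, p2, k3] as OpenCV has them; the pictures are not rectified), "T" (4x4, takes a point from camera to world coordinates). Camera axes: x right, y up, looking along -z (the intrinsics and any distortion apply to the point x, -y, -z); pixel columns grow to the right and rows downward; lengths in m; the calibration is good to about 2 mm. A picture is of the moment at which its call begins: read the wrist's pose just before it. get_calibration takes no time and is no camera call; for the wrist camera it gives the pose at the moment of the call.
- finish_job(): hands the job in, once; it reports no verdict.
The state is a dict: "time_s": time; "joints": joint angles; "joint_velocities": joint speeds; "effort": joint torques, N m; "tcp_pos": TCP position; "ee_rot": TCP orientation; "wrist_force": force on the tool from outside, world axes, zero at the start; "moment": the same for the moment, N m; "gripper_width": opening from 0.0 (shut) to 1.0 (fully open).
Only numpy, scipy, OpenCV 4.12 (cv2) and the standard library are available. Lean on these libraries where they do the work, as an engineer would, in place of code of your own. Each camera call takes 0.05 s, during which the arm holds its last target. There are 200 camera calls.

## Working session

There is one attempt and no reset: what is moved stays moved. The work goes in short steps, Python scripts to look and compute and a tool call to move; the robot and the scene stay as the last step left them, time stands still between calls to the robot, and variables do not carry over. Pictures are saved under pics/ and viewed, on a budget of 10 in all, crops included, one or two more only if the job needs it, and the job is handed in when it is done.

Besides the shell and the picture viewer there is one more tool, called after "Emit:" as name(argument=value, ...) on one line, values as JSON. play_rows: Moves the arm, as the interface text tells. Its arguments: {"type":"object","properties":{"targets":{"type":"array","items":{"type":"array","items":{"type":"array","items":{"type":"number"}}}}},"required":["targets"]}

```bash
mkdir -p pics; python3 - <<'E'
from station import *
import cv2,numpy as np
a=capture("scene");b=capture("side")
cv2.imwrite("pics/a.png",a);cv2.imwrite("pics/b.png",b)
cv2.imwrite("pics/ab.png",cv2.resize(np.vstack([a,b]),None,fx=0.78,fy=0.78))
for n in("scene","side"):
    c=get_calibration(n);print(n,np.round(c["camera_matrix"],1).tolist(),c["D"],np.round(c["T"],3).tolist())
s=sense();print(s["time_s"],s["tcp_pos"],np.round(s["ee_rot"],2).tolist())
E
```

```text
scene [[413.5, 0.0, 254.9], [0.0, 413.5, 193.6], [0.0, 0.0, 1.0]] [0.02847964 0.         0.         0.         0.        ] [[0.871, -0.388, 0.301, 0.836], [0.49, 0.709, -0.507, -0.337], [-0.017, 0.589, 0.808, 0.685], [0.0, 0.0, 0.0, 1.0]]
side [[399.2, 0.0, 248.8], [0.0, 399.2, 187.8], [0.0, 0.0, 1.0]] [0.03979445 0.         0.         0.         0.        ] [[0.972, 0.155, -0.177, 0.469], [-0.235, 0.692, -0.683, -0.526], [0.017, 0.705, 0.709, 0.694], [0.0, 0.0, 0.0, 1.0]]
0.1 [0.23901617 0.57694348 0.23859389] [[0.92, -0.38, -0.0], [-0.38, -0.92, -0.0], [0.0, 0.0, -1.0]]
```

View pics/a.png

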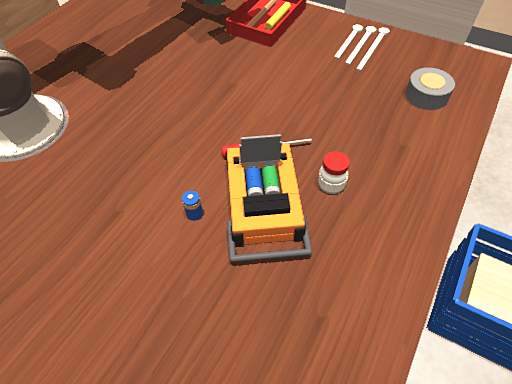

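View pics/b.png

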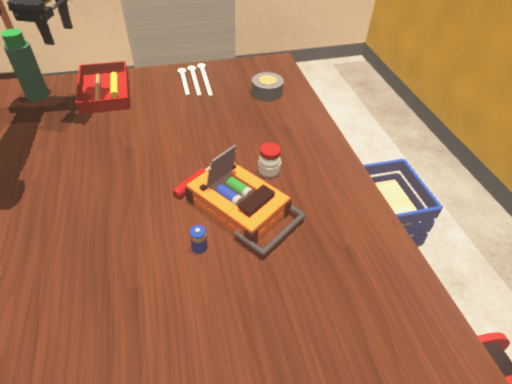

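Scene view: the lamp is at about (265,193), with its lip at (266,205), the hatch standing at (261,150) and the hinge end away from the camera. The cell is at (193,205), the jar at (334,172), and the screwdriver lies behind the hinge end from (227,152) to (310,142). The side view agrees: lamp (238,197), hatch (222,165). I'll zoom in for the corner points.

```bash
python3 - <<'E'
import cv2,numpy as np
a=cv2.imread("pics/a.png")[125:275,180:360];b=cv2.imread("pics/b.png")[135:260,165:315]
f=4
A=cv2.resize(a,None,fx=f,fy=f,interpolation=cv2.INTER_CUBIC);
B=cv2.resize(b,None,fx=f,fy=f,interpolation=cv2.INTER_CUBIC)
cv2.imwrite("pics/za.png",A);cv2.imwrite("pics/zb.png",B)
E
```

```text
(no output)
```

View pics/za.png

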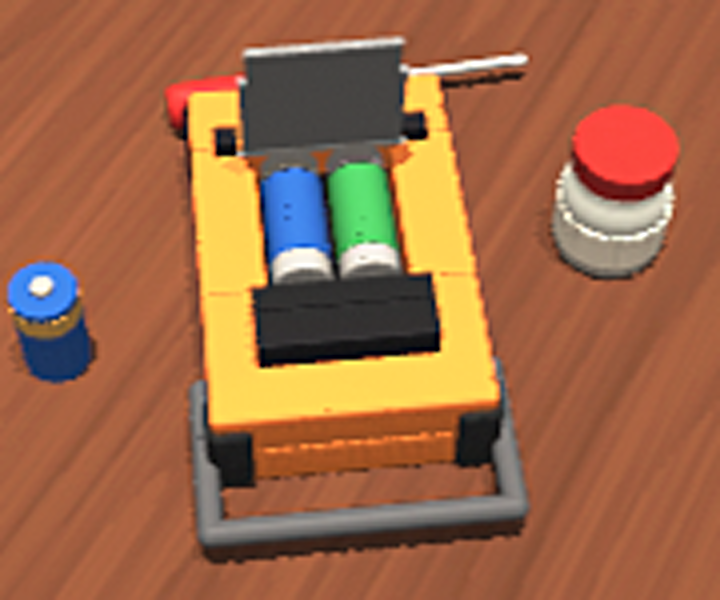

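View pics/zb.png

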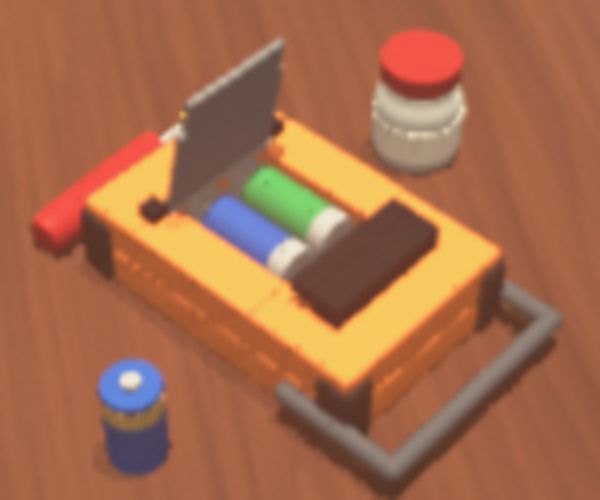

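Zooms: scene lamp-top corners at zoom px (190,92), (438,76), (500,400), (208,430). The same corners in side view are (85,203), (280,112), (500,252), (347,388). The hatch's free-edge corners are (243,52), (403,40) in scene and (187,105), (283,42) in side.

```bash
cat > h.py <<'E'
from station import *
import cv2,numpy as np
def ray(n,p):
    c=get_calibration(n);q=cv2.undistortPoints(np.array([[p]],float),np.array(c["camera_matrix"],float),np.array(c["D"],float))[0,0]
    T=np.array(c["T"]);return T[:3,3],T[:3,:3]@np.array([q[0],-q[1],-1])
def plane(n,p,z):
    o,d=ray(n,p);return o+d*(z-o[2])/d[2]
def tri(p,q):
    A=np.zeros((3,3));b=np.zeros(3);L=[]
    for n,x in(("scene",p),("side",q)):
        o,d=ray(n,x);d=d/np.linalg.norm(d);P=np.eye(3)-np.outer(d,d);A+=P;b+=P@o;L.append((P,o))
    x=np.linalg.solve(A,b);return x,[np.linalg.norm(P@(x-o)) for P,o in L]
E
python3 - <<'E'
from h import *
np.set_printoptions(precision=4,suppress=True)
S=lambda x,y:(180+x/4-.4,125+y/4-.4)
D=lambda x,y:(165+x/4-.4,135+y/4-.4)
C=[((190,92),(85,203)),((438,76),(280,112)),((500,400),(500,252)),((208,430),(347,388))]
R=[]
for p,q in C:
    a=plane("scene",S(*p),.056);b=plane("side",D(*q),.056);print(a,b,tri(S(*p),D(*q)));R.append((a+b)/2)
R=np.array(R);c=R.mean(0);x=(R[2]+R[3]-R[0]-R[1])[:2];y=(R[1]+R[2]-R[0]-R[3])[:2]
print("c",c,"len",np.linalg.norm(x)/2,np.linalg.norm(y)/2,np.degrees(np.arctan2(x[1],x[0])),np.degrees(np.arctan2(-y[0],y[1])))
th=np.arctan2(*(x[::-1]/np.linalg.norm(x)+np.array([-y[0],y[1]])/np.linalg.norm(y)))
u=np.array([np.cos(th),np.sin(th)]);v=np.array([-u[1],u[0]]);print("th",np.degrees(th))
def L(w): d=w[:2]-c[:2];return np.array([d@u,d@v,w[2]])
for p,q in[((243,52),(187,105)),((403,40),(283,42))]:
    w=tri(S(*p),D(*q));print("edge",L(w[0]),w[1])
print("jar",L(plane("scene",S(625,150),.075)),L(plane("side",D(421,62),.075)))
print("cell",L(plane("scene",S(44,290),.06)),L(plane("side",D(131,383),.06)))
print("drv",L(plane("scene",S(170,105),.012)),L(plane("side",D(45,235),.012)),L(plane("scene",S(525,60),.012)))
E
```

```text
[0.4943 0.1315 0.056 ] [0.4912 0.1278 0.056 ] (array([0.4912, 0.1356, 0.0494]), [np.float64(0.0007406306442556017), np.float64(0.0007406306442557358)])
[0.6008 0.202  0.056 ] [0.6149 0.1797 0.056 ] (array([0.6107, 0.1789, 0.069 ]), [np.float64(0.00947320201772359), np.float64(0.00947320201772362)])
[0.7127 0.0401 0.056 ] [0.7088 0.0398 0.056 ] (array([0.7112, 0.0444, 0.05  ]), [np.float64(0.0006200193198113771), np.float64(0.0006200193198114031)])
[ 0.6067 -0.0358  0.056 ] [ 0.6037 -0.0341  0.056 ] (array([ 0.6048, -0.033 ,  0.0526]), [np.float64(0.0012345317203931601), np.float64(0.0012345317203932172)])
c [0.6041 0.0814 0.056 ] len 0.1910111314178423 0.12964572405642577 -55.68141751633316 -58.33179366570512
th -57.006605591019145
edge [-0.0455 -0.0361  0.1421] [np.float64(0.0003243475282235998), np.float64(0.0003243475282237316)]
edge [-0.0473  0.0365  0.1415] [np.float64(2.4262421475329978e-05), np.float64(2.426242147526635e-05)]
jar [-0.0303  0.144   0.075 ] [-0.0327  0.1394  0.075 ]
cell [ 0.0209 -0.1355  0.06  ] [ 0.0183 -0.1393  0.06  ]
drv [-0.1337 -0.0781  0.012 ] [-0.1336 -0.0775  0.012 ] [-0.1517  0.119   0.012 ]
```

The side view's far corner is hidden by the hatch, which gave the 9 mm mismatch. The other three corners fit 199 x 130 mm: lamp centre (0.602, 0.0845), yaw -55.4°, hinge (0.571, 0.130). The hatch stands at about 82°. First I go behind the hatch with the fingers shut.

Emit:
play_rows(targets=[[[1, 0.024, -0.032, 0, -0.11], [1, 0.048, -0.064, 0, -0.22], [1, 0.072, -0.096, 0, -0.33], [1, 0.096, -0.128, 0, -0.45], [1, 0.12, -0.16, 0, -0.573]]])

```text
time_s: 0.52
tcp_pos: [0.3597, 0.4156, 0.2392]
ee_rot: [[0.564, -0.826, -0.0], [-0.826, -0.564, -0.001], [0.0, 0.001, -1.0]]
wrist_force: [0.2, 0.1, -0.2]
gripper_width: 0.705
```

Emit:
play_rows(targets=[[[1, 0.024, -0.032, 0, 0], [1, 0.048, -0.064, 0, 0], [1, 0.072, -0.096, 0, 0], [1, 0.096, -0.128, 0, 0], [1, 0.12, -0.16, 0, 0]]])

```text
time_s: 0.93
tcp_pos: [0.4798, 0.2555, 0.2393]
ee_rot: [[0.569, -0.822, -0.001], [-0.822, -0.569, -0.0], [-0.0, 0.001, -1.0]]
wrist_force: [0.3, 0.3, -0.8]
gripper_width: 0.322
```

```bash
cat > st.py <<'E'
from h import *
np.set_printoptions(precision=4,suppress=True)
H=np.array([.5706,.1298,.056]);t=np.radians(-55.4);u=np.array([np.cos(t),np.sin(t)])
s=sense();p=s["tcp_pos"]
d=p[:2]-H[:2];print(s["time_s"],p,"yaw",np.degrees(np.arctan2(s["ee_rot"][1][0],s["ee_rot"][0][0])),"F",s["wrist_force"],"grip",s["gripper_width"])
print("rel x,y,tipz mm",1e3*d@u,1e3*(d@[-u[1],u[0]]),1e3*(p[2]-.073))
E
python3 st.py
```

```text
0.9333 [0.4798 0.2555 0.2393] yaw -55.322238436513736 F [ 0.3304  0.2986 -0.8063] grip 0.3217077893190918
rel x,y,tipz mm -155.07847552379752 -3.3873326114899767 166.30624453595942
```

Emit:
play_rows(targets=[[[1, 0.02, -0.026, -0.02, 0], [1, 0.039, -0.053, -0.04, 0], [1, 0.058, -0.08, -0.06, 0], [1, 0.077, -0.105, -0.09, 0], [1, 0.077, -0.105, -0.09, 0]]])

```text
time_s: 1.35
tcp_pos: [0.5548, 0.1475, 0.1434]
ee_rot: [[0.564, -0.826, -0.01], [-0.826, -0.564, -0.005], [-0.002, 0.011, -1.0]]
wrist_force: [-0.6, -0.1, -0.5]
gripper_width: 0.021
```

```bash
python3 st.py; python3 - <<'E'
from h import *
a=capture("scene")[105:255,180:360];b=capture("side")[120:245,165:315]
cv2.imwrite("pics/c.png",np.hstack([cv2.resize(a,(400,333)),cv2.resize(b,(400,333))]))
E
```

```text
1.35 [0.5548 0.1475 0.1434] yaw -55.70009324974013 F [-0.6239 -0.11   -0.5357] grip 0.021033738750895963
rel x,y,tipz mm -23.478499331171385 -2.9443772342810632 70.36228386707512
```

View pics/c.png

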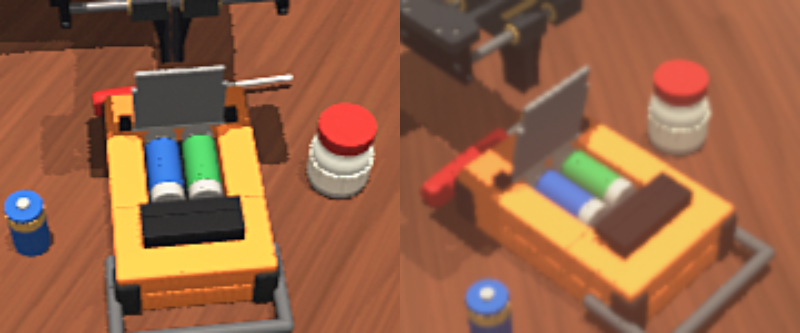

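The fingers are shut, centred behind the open hatch, and clear of the driver and jar. Now I fold the hatch down in gentle steps.

Emit:
play_rows(targets=[[[1, 0.006, -0.008, -0.001, 0], [1, 0.013, -0.017, -0.002, 0], [1, 0.019, -0.025, -0.004, 0], [1, 0.026, -0.034, -0.005, 0], [1, 0.032, -0.0415, -0.007, 0]]])

```text
time_s: 1.87
tcp_pos: [0.589, 0.1105, 0.1432]
ee_rot: [[0.569, -0.822, 0.001], [-0.822, -0.569, 0.001], [0.0, -0.001, -1.0]]
wrist_force: [-0.7, 0.2, -0.1]
gripper_width: 0.007
```

Emit:
play_rows(targets=[[[1, 0.0055, -0.008, -0.008, 0], [1, 0.011, -0.0155, -0.017, 0], [1, 0.0125, -0.0175, -0.023, 0], [1, 0.014, -0.0195, -0.03, 0], [1, 0.014, -0.0195, -0.035, 0]]])

```text
time_s: 2.28
tcp_pos: [0.6025, 0.0907, 0.1066]
ee_rot: [[0.568, -0.823, -0.0], [-0.823, -0.568, -0.0], [0.0, 0.0, -1.0]]
wrist_force: [0.9, -1.3, 1.6]
gripper_width: 0.002
```

```bash
python3 st.py; python3 - <<'E'
from h import *
a=capture("scene")[105:255,180:360];b=capture("side")[120:245,165:315]
cv2.imwrite("pics/d.png",np.hstack([cv2.resize(a,(400,333)),cv2.resize(b,(400,333))]))
E
```

```text
2.2833 [0.6025 0.0907 0.1066] yaw -55.3808297807343 F [ 0.9337 -1.2935  1.5507] grip 0.0021435137465586882
rel x,y,tipz mm 50.32892510945546 4.0562290601316064 33.631263314527274
```

View pics/d.png

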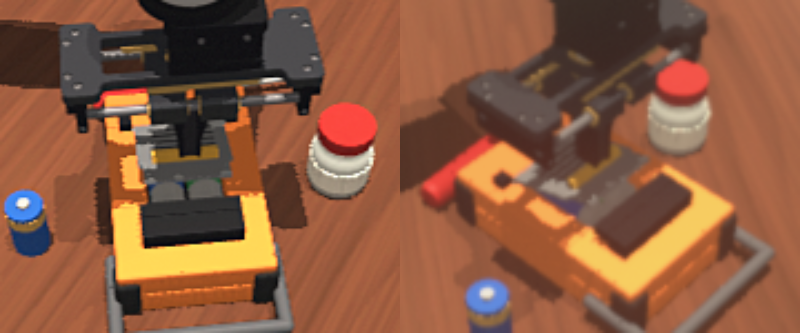

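The hatch is folded to about 20° under the fingertip, with the yellow ridge just ahead of the finger at (185,158) in the left picture. I press lower, step back behind the ridge, then press the face.

Emit:
play_rows(targets=[[[1, 0, 0, -0.007, 0], [1, -0.001, -0.001, -0.013, 0], [1, -0.005, 0.003, -0.014, 0], [1, -0.008, 0.005, -0.014, 0], [1, -0.008, 0.005, -0.016, 0]]])

```text
time_s: 2.8
tcp_pos: [0.5932, 0.0971, 0.0914]
ee_rot: [[0.569, -0.822, -0.001], [-0.822, -0.569, 0.0], [-0.001, 0.001, -1.0]]
wrist_force: [-0.6, 1.0, 0.0]
gripper_width: 0.005
```

Emit:
play_rows(targets=[[[1, 0, 0, -0.003, 0], [1, 0, 0, -0.006, 0], [1, 0, 0, -0.009, 0], [1, 0, 0, -0.011, 0], [1, 0, 0, -0.011, 0]]])

```text
time_s: 3.22
tcp_pos: [0.5943, 0.0963, 0.0801]
ee_rot: [[0.569, -0.823, -0.0], [-0.823, -0.569, 0.0], [-0.0, -0.0, -1.0]]
wrist_force: [0.5, -0.3, 0.2]
gripper_width: 0.007
```

```bash
python3 st.py
```

```text
3.2167 [0.5943 0.0963 0.0801] yaw -55.34796346052663 F [ 0.4559 -0.2602  0.2417] grip 0.006590101733079099
rel x,y,tipz mm 41.02794222621581 0.5258673615433431 7.110402707249941
```

Emit:
play_rows(targets=[[[1, 0, 0, -0.001, 0], [1, 0, 0, -0.002, 0], [1, 0, 0, -0.003, 0], [1, 0, 0, -0.004, 0], [1, 0, 0, -0.004, 0]]])

```text
time_s: 3.63
tcp_pos: [0.5945, 0.0963, 0.0772]
ee_rot: [[0.569, -0.822, 0.001], [-0.822, -0.569, -0.0], [0.0, -0.0, -1.0]]
wrist_force: [-0.5, -1.8, 3.7]
gripper_width: 0.005
```

```bash
python3 st.py; python3 - <<'E'
from h import *
a=capture("scene")[105:255,180:360];b=capture("side")[120:245,165:315]
cv2.imwrite("pics/e.png",np.hstack([cv2.resize(a,(400,333)),cv2.resize(b,(400,333))]))
E
```

```text
3.6333 [0.5945 0.0963 0.0772] yaw -55.320998786303356 F [-0.463  -1.8071  3.7134] grip 0.004852888344399915
rel x,y,tipz mm 41.123397253598085 0.6546372968822857 4.203280891590347
```

View pics/e.png

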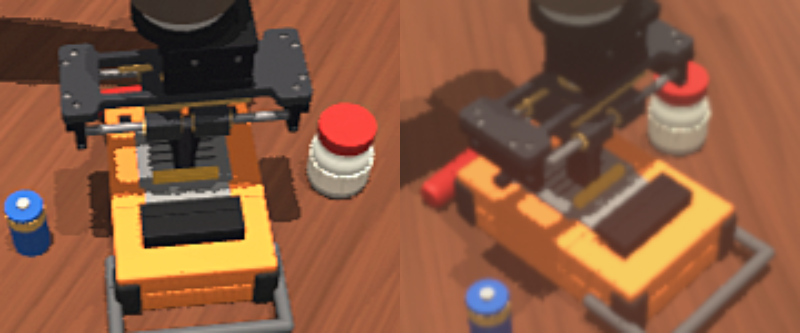

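The hatch is flat, with the tip 4.2 mm above the lamp top, matching the hatch thickness. The finger is behind the ridge. I push along while pressing.

Emit:
play_rows(targets=[[[1, 0.0011, -0.0016, -0.001, 0], [1, 0.0023, -0.0033, -0.001, 0], [1, 0.0034, -0.0049, -0.001, 0], [1, 0.0045, -0.0066, -0.001, 0], [1, 0.0057, -0.0082, -0.001, 0]]])

```text
time_s: 4.15
tcp_pos: [0.5997, 0.089, 0.0768]
ee_rot: [[0.569, -0.822, 0.0], [-0.822, -0.569, 0.001], [-0.001, -0.001, -1.0]]
wrist_force: [-3.9, 2.7, 8.2]
gripper_width: 0.004
```

```bash
python3 st.py
```

```text
4.15 [0.5997 0.089  0.0768] yaw -55.312995798573105 F [-3.929   2.69    8.1878] grip 0.004229761960347035
rel x,y,tipz mm 50.081087787168215 0.7779045157757687 3.770629013002971
```

Emit:
play_rows(targets=[[[1, 0.0009, -0.0013, 0, 0], [1, 0.0018, -0.0026, 0, 0], [1, 0.0027, -0.004, 0, 0], [1, 0.0036, -0.0053, 0, 0], [1, 0.0045, -0.0066, 0, 0]]])

```text
time_s: 4.57
tcp_pos: [0.6041, 0.0829, 0.0767]
ee_rot: [[0.569, -0.822, 0.0], [-0.822, -0.569, 0.002], [-0.001, -0.001, -1.0]]
wrist_force: [-4.2, 5.0, 9.6]
gripper_width: 0.005
```

```bash
python3 st.py; python3 - <<'E'
from h import *
a=capture("scene")[105:255,180:360];b=capture("side")[120:245,165:315]
cv2.imwrite("pics/f.png",np.hstack([cv2.resize(a,(400,333)),cv2.resize(b,(400,333))]))
E
```

```text
4.5667 [0.6041 0.0829 0.0767] yaw -55.32297940696835 F [-4.2001  4.9821  9.553 ] grip 0.004721367982345872
rel x,y,tipz mm 57.59600177098363 0.9335790944945515 3.7358820490617366
```

View pics/f.png

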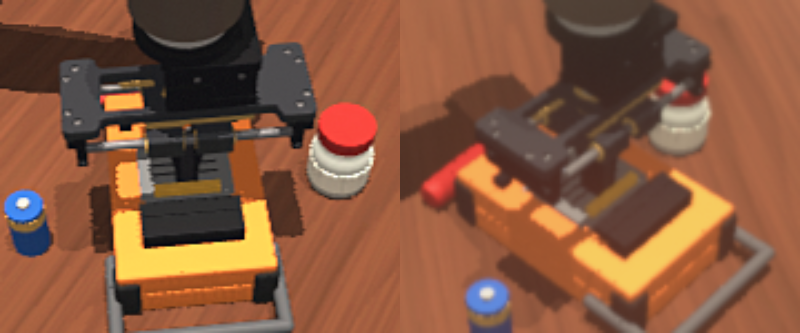

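The tongue is moving under the lip: the gap between ridge and lip has narrowed and the push force is steady at about 6.5 N. I continue towards the end stop.

Emit:
play_rows(targets=[[[1, 0.0007, -0.001, 0, 0], [1, 0.0014, -0.002, 0, 0], [1, 0.002, -0.003, 0, 0], [1, 0.0026, -0.0038, 0, 0], [1, 0.0026, -0.0038, 0, 0]]])

```text
time_s: 5.08
tcp_pos: [0.6053, 0.0813, 0.0764]
ee_rot: [[0.569, -0.823, -0.002], [-0.823, -0.569, 0.004], [-0.005, -0.001, -1.0]]
wrist_force: [-8.4, 12.5, 10.9]
gripper_width: 0.009
```

```bash
python3 st.py
```

```text
5.0833 [0.6053 0.0813 0.0764] yaw -55.346814980491374 F [-8.3504 12.4735 10.895 ] grip 0.00868073706874783
rel x,y,tipz mm 59.63470719436047 0.9995953306469185 3.4000854316166147
```

The push force rose to 15 N and the motion stopped, with the tip flat, so this is probably the end stop. I ease off, lift and check.

Emit:
play_rows(targets=[[[1, -0.002, 0.003, 0, 0], [1, -0.003, 0.0045, 0.001, 0], [1, -0.003, 0.0045, 0.01, 0], [1, -0.003, 0.0045, 0.03, 0], [1, -0.003, 0.0045, 0.06, 0]]])

```text
time_s: 5.5
tcp_pos: [0.6016, 0.0817, 0.133]
ee_rot: [[0.568, -0.823, -0.008], [-0.823, -0.568, -0.002], [-0.003, 0.007, -1.0]]
wrist_force: [-0.2, -0.5, 0.4]
gripper_width: 0.008
```

Emit:
play_rows(targets=[[[1, 0, 0, 0.04, 0], [1, -0.02, 0.028, 0.05, 0], [1, -0.04, 0.056, 0.05, 0], [1, -0.06, 0.084, 0.05, 0], [1, -0.08, 0.112, 0.05, 0]]])

```text
time_s: 5.92
tcp_pos: [0.5227, 0.195, 0.1857]
ee_rot: [[0.567, -0.823, -0.001], [-0.823, -0.567, 0.001], [-0.001, -0.0, -1.0]]
wrist_force: [0.0, 0.0, -0.6]
gripper_width: 0.003
```

```bash
python3 st.py; python3 - <<'E'
from h import *
a=capture("scene");b=capture("side");cv2.imwrite("pics/a2.png",a);cv2.imwrite("pics/b2.png",b)
a=a[130:240,215:325];b=b[145:245,180:290]
cv2.imwrite("pics/g.png",np.hstack([cv2.resize(a,(400,400),interpolation=2),cv2.resize(b,(400,364),interpolation=2)[:400]] if 0 else [cv2.resize(a,(400,400),interpolation=2),cv2.resize(b,(400,400),interpolation=2)]))
E
```

```text
5.9167 [0.5227 0.195  0.1857] yaw -55.43040327903207 F [ 0.0166  0.042  -0.6041] grip 0.002902476550133985
rel x,y,tipz mm -80.83352212241321 -2.3859527828794387 112.73275570804054
```

View pics/g.png

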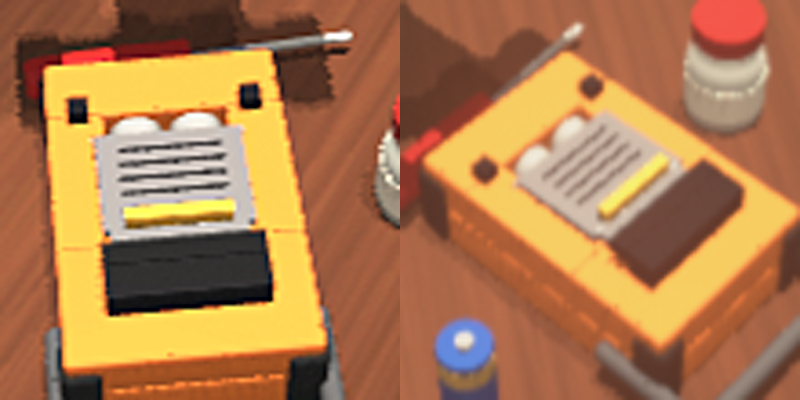

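The hatch stays shut by itself with its tongue under the lip. In the left picture the ridge is at (180,211) and the lip's upper edge runs (103,247)–(267,233). I measure the slide now.

```bash
python3 - <<'E'
from h import *
np.set_printoptions(precision=4,suppress=True)
t=np.radians(-55.4);u=np.array([np.cos(t),np.sin(t)]);v=np.array([-u[1],u[0]]);c=np.array([.602,.0845])
L=lambda w:1e3*np.array([(w[:2]-c)@u,(w[:2]-c)@v])
S=lambda x,y:(215+x/3.636-.4,130+y/3.636-.4)
D=lambda x,y:(180+(x-400)/3.636-.4,145+y/4-.4)
for n,p,q,z in[("ridge",(180,208),(634,182),.069),("lip near L",(103,247),(610,232),.073),("lip near R",(267,233),(705,160),.073),("hatch rear L",(97,140),(518,175),.060),("hatch rear R",(243,127),(602,112),.060)]:
    print(n,L(plane("scene",S(*p),z)),L(plane("side",D(*q),z)))
# bystander shift between first and last pictures
for nm,r,col in(("jar",(325,355,145,178),2),):
    pass
for f,g in(("a","a2"),("b","b2")):
    for nm,lo,hi in(("red",(0,0,140),(80,80,255)),("blue",(110,0,0),(255,140,90))):
        for w in(f,g):
            im=cv2.imread(f"pics/{w}.png");m=cv2.inRange(im,lo,hi);n,_,st,ce=cv2.connectedComponentsWithStats(m)
            print(w,nm,[(ce[i].round(1).tolist(),int(st[i,4])) for i in range(1,n) if st[i,4]>30 and 170<ce[i][0]<350 and 130<ce[i][1]<260])
E
```

```text
ridge [17.8798  1.9631] [16.4425  1.8124]
lip near L [ 41.2035 -39.2253] [ 33.7976 -38.0399]
lip near R [41.0703 43.4959] [39.3113 40.888 ]
hatch rear L [-39.1559 -37.0286] [-45.4454 -35.9014]
hatch rear R [-39.951   42.2996] [-42.9762  36.7597]
a red [([227.9, 147.7], 79), ([335.9, 160.9], 401), ([271.1, 231.9], 165), ([279.4, 239.0], 53)]
a2 red [([239.3, 144.9], 51), ([335.9, 160.9], 401), ([269.3, 232.3], 151)]
a blue [([253.1, 177.5], 299), ([190.4, 197.6], 123)]
a2 blue [([190.3, 197.5], 124)]
b red [([269.4, 154.0], 41), ([179.8, 191.3], 59)]
b2 red [([269.3, 154.2], 41), ([189.1, 179.2], 76)]
b blue []
b2 blue []
```

The hatch is tucked, but ridge to lip measures about 23 mm, where full slide would give 18. That puts the slide at only about 9–11 mm, which is marginal. I push once more, low against the ridge and without pressing down, since the edge is already captured.

Emit:
play_rows(targets=[[[1, 0.02, -0.027, 0, 0], [1, 0.04, -0.054, 0, 0], [1, 0.06, -0.081, -0.01, 0], [1, 0.079, -0.108, -0.04, 0], [1, 0.079, -0.108, -0.05, 0]]])

```text
time_s: 6.43
tcp_pos: [0.6038, 0.0821, 0.1325]
ee_rot: [[0.564, -0.826, -0.004], [-0.826, -0.564, -0.001], [-0.001, 0.003, -1.0]]
wrist_force: [-0.2, -0.4, -0.2]
gripper_width: 0.004
```

Emit:
play_rows(targets=[[[1, 0, 0, -0.02, 0], [1, 0, 0, -0.04, 0], [1, 0, 0, -0.05, 0], [1, 0, 0, -0.056, 0], [1, 0, 0, -0.056, 0]]])

```text
time_s: 6.85
tcp_pos: [0.6026, 0.0858, 0.0786]
ee_rot: [[0.569, -0.823, -0.002], [-0.823, -0.569, -0.001], [-0.0, 0.002, -1.0]]
wrist_force: [-0.5, -0.4, 0.6]
gripper_width: 0.007
```

```bash
python3 st.py
```

```text
6.85 [0.6026 0.0858 0.0786] yaw -55.34781946170286 F [-0.4747 -0.4252  0.5546] grip 0.007337818249005009
rel x,y,tipz mm 54.38141951223318 1.3117741969265149 5.568576066563303
```

Push 8 mm forward in slow rows.

Emit:
play_rows(targets=[[[1, 0.001, -0.0014, 0, 0], [1, 0.002, -0.0028, 0, 0], [1, 0.003, -0.0042, 0, 0], [1, 0.0038, -0.0055, 0, 0], [1, 0.0045, -0.0066, 0, 0]]])

```text
time_s: 7.27
tcp_pos: [0.6064, 0.0823, 0.0795]
ee_rot: [[0.568, -0.823, -0.001], [-0.823, -0.568, 0.004], [-0.004, -0.002, -1.0]]
wrist_force: [-6.8, 13.3, -1.7]
gripper_width: 0.003
```

```bash
python3 st.py
```

```text
7.2667 [0.6064 0.0823 0.0795] yaw -55.395286514927754 F [-6.7509 13.3193 -1.7346] grip 0.002937320809451364
rel x,y,tipz mm 59.46827357968665 2.47151300149329 6.534930739684877
```

Emit:
play_rows(targets=[[[1, 0.0006, -0.0008, 0, 0], [1, 0.0011, -0.0016, 0, 0], [1, 0.0017, -0.0025, 0, 0], [1, 0.0017, -0.0025, 0, 0], [1, 0.0017, -0.0025, 0, 0]]])

```text
time_s: 7.68
tcp_pos: [0.6065, 0.0819, 0.0788]
ee_rot: [[0.568, -0.823, -0.004], [-0.823, -0.568, 0.006], [-0.007, -0.0, -1.0]]
wrist_force: [-8.5, 17.5, -0.0]
gripper_width: 0.007
```

```bash
python3 st.py
```

```text
7.6833 [0.6065 0.0819 0.0788] yaw -55.364606063706724 F [-8.4993 17.4679 -0.0396] grip 0.007313469523856307
rel x,y,tipz mm 59.85691523469939 2.374254241038494 5.790084755835631
```

It stopped at the same position as before (59.5–59.9 mm), with force rising steeply over 0.4 mm. That is a hard end stop. I release, retreat well away and check.

Emit:
play_rows(targets=[[[1, -0.003, 0.0045, 0, 0], [1, -0.005, 0.0075, 0.001, 0], [1, -0.005, 0.0075, 0.02, 0], [1, -0.005, 0.0075, 0.05, 0], [1, -0.005, 0.0075, 0.09, 0]]])

```text
time_s: 8.1
tcp_pos: [0.6026, 0.0838, 0.1684]
ee_rot: [[0.568, -0.823, -0.006], [-0.823, -0.568, -0.002], [-0.001, 0.006, -1.0]]
wrist_force: [1.1, -0.4, -0.9]
gripper_width: 0.003
```

Emit:
play_rows(targets=[[[1, -0.022, 0.03, 0.02, 0], [1, -0.045, 0.06, 0.03, 0], [1, -0.067, 0.09, 0.04, 0], [1, -0.09, 0.12, 0.04, 0], [1, -0.112, 0.15, 0.04, 0]]])

```text
time_s: 8.52
tcp_pos: [0.4917, 0.2356, 0.2115]
ee_rot: [[0.568, -0.823, 0.003], [-0.823, -0.568, 0.002], [0.0, -0.004, -1.0]]
wrist_force: [0.0, -0.2, 0.8]
gripper_width: 0.007
```

Emit:
play_rows(targets=[[[1, -0.022, 0.03, 0, 0], [1, -0.045, 0.06, 0, 0], [1, -0.067, 0.09, 0, 0], [1, -0.09, 0.12, 0, 0], [1, -0.09, 0.12, 0, 0]]])

```text
time_s: 8.93
tcp_pos: [0.3999, 0.3588, 0.2106]
ee_rot: [[0.574, -0.819, 0.002], [-0.819, -0.574, 0.003], [-0.001, -0.003, -1.0]]
wrist_force: [0.5, -1.5, -0.3]
gripper_width: 0.004
```

```bash
python3 st.py; python3 - <<'E'
from h import *
a=capture("scene");b=capture("side");cv2.imwrite("pics/a3.png",a);cv2.imwrite("pics/b3.png",b)
cv2.imwrite("pics/i.png",np.hstack([cv2.resize(a[130:240,215:325],(400,400),interpolation=2),cv2.resize(b[140:240,165:265],(400,400),interpolation=2)]))
for nm,lo,hi in(("red",(0,0,140),(80,80,255)),):
  for w in("a","a3","b","b3"):
    m=cv2.inRange(cv2.imread(f"pics/{w}.png"),lo,hi);n,_,st,ce=cv2.connectedComponentsWithStats(m)
    print(w,nm,[(ce[i].round(1).tolist(),int(st[i,4])) for i in range(1,n) if st[i,4]>30 and 170<ce[i][0]<350 and 130<ce[i][1]<260])
E
```

```text
8.9333 [0.3999 0.3588 0.2106] yaw -54.999332180797744 F [ 0.533  -1.5446 -0.2544] grip 0.0042932124029385595
rel x,y,tipz mm -285.38285514698623 -10.478422268183241 137.6463887983826
a red [([227.9, 147.7], 79), ([335.9, 160.9], 401), ([271.1, 231.9], 165), ([279.4, 239.0], 53)]
a3 red [([243.1, 145.2], 195), ([335.9, 160.9], 402), ([269.2, 232.4], 162), ([255.2, 241.2], 55)]
b red [([269.4, 154.0], 41), ([179.8, 191.3], 59)]
b3 red [([269.3, 154.2], 39), ([179.7, 191.7], 58)]
```

View pics/i.png

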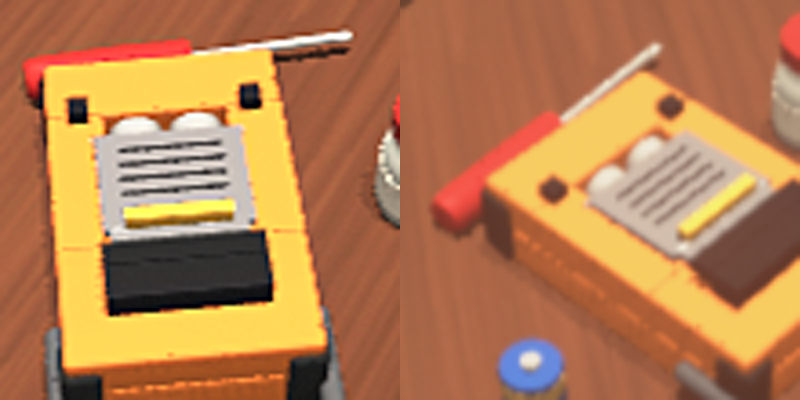

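The hatch lies flat and shut with the robot clear. Its rear edge measured about -40 mm, as a full 14 mm slide should give. The jar is unmoved to 0.2 px; the driver is unmoved in the side view, where its mask is unshadowed. Handing in.

```bash
python3 -c "
from station import *
print(finish_job())"
```

```text
the job is handed in; nothing more can be done
None
```

I folded the hatch flat with the closed fingertips, stepped behind the yellow ridge, and slid it under the lip to a hard stop. I then backed off and handed the job in at about 9 s. The hand-in gave no verdict.

**Last checks:**
- **Hatch:** it lies flat and stays shut by itself, with its tongue under the lip.
- **Force:** the highest wrist reading I saw was about 19 N.
- **Bystanders:** in the last side picture the jar and driver had moved by less than half a pixel. The cell showed no shift in a picture taken before the second push, and it was still standing at the end.

**Where the checks disagreed:** the camera positions do not agree on how far the hatch slid.
- **Ridge to lip:** the scene-camera distance suggested only about 9 to 11 mm of slide, close to the 9 mm limit.
- **Rear edge:** in the scene view it fits the full 14 mm; in the side view, where the points are less sharp, it fits less.
- **Second push:** because of this I pushed again. It stopped within 0.3 mm of the first place, with the force rising steeply, so I took it as the end stop.

The scene camera also placed the driver's red handle differently at first, because the upright hatch hid part of it.

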